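# Tuck a circuit board under the test jig's cover leaf and hold it down on the contact pins

### The job

Pull the drawer of the low bench-top unit almost fully open and take out the circuit board by its black connector block. Slide the board's plain end well under the hinged metal leaf of the test jig, between the two side rails, without lifting the leaf off its rests. Then press it flat on the jig's bed against its sprung contact pins and finish while still holding it pressed flat with the gripper, leaving the tape, cutters and bottle where they are.

Things in the scene. Friction and masses are not known exactly. Their poses are not given: they have to be found in the camera images.
- unit: Low grey drawer unit fixed on the bench, 230 (x) x 170 (y) x 75 (z) mm with one drawer. Origin: centre of its underside; -x is its front, where the drawer slides out. The roof's front edge is at x = -100 mm. The drawer is open-topped, about 134 mm wide and 190 mm long inside; its floor is 22 mm above the bench, its walls end 53 mm and its front panel 62 mm above the bench.
- unit_drawer0_handle (a point): Middle of the drawer's handle: a level round steel bar 11 mm thick, 85 mm long along the unit's y, 35 mm in front of the drawer's front face, 41 mm above the bench; two short stems join it to the face 36 mm either side of the middle. Moves with the drawer; its -x is the way the drawer opens.
- unit_drawer0 (a joint): How far the drawer is pulled out along the unit's -x, in m: 0 shut, about 0.157 fully out. Slides with light friction (about 1 N) and stays where it is left. The board inside lies clear of the unit's roof once the drawer is out by 0.14 or more.
- board: Green circuit board, 100 (x) x 56 (y) x 4 (z) mm, about 90 g, lying flat in the drawer, connector towards the drawer's front. Origin: centre of its underside; z up. On its top stands a black connector block 36 (x) x 14 (y) x 22 (z) mm, centred at x = -20 mm, y = 0, its top 26 mm above the underside: grasp this across its 14 mm. The +x end is the plain end to be tucked.
- board_edge (a point): Middle of the plain (+x) end of the board, on its underside: 50 mm from the board's origin along its +x.
- jig: Test jig fixed on the bench: aluminium base 170 (x) x 100 (y) x 12 (z) mm. Origin: centre of its underside; bed at z = 12 mm. The board slides in along +x, plain end first. Side rails 4 mm high, inner faces at y = +-34 mm, from x = -65 to 20 mm. Hinge line of the leaf at x = 76 mm. A back stop has its face at x = 61 mm (board origin then at x = 11 mm).
- leaf_lip (a point): Middle of the leaf's front edge, where its flat underside begins: x = 14 mm of the jig, 15 mm above the bed. The steel leaf is 78 mm wide; from here an upturned lip reaches 10 mm further to -x. Well tucked means the board's plain end is 20 mm or more (47 mm at most) past this point along +x.
- leaf (a joint): Angle of the steel leaf, rad: 0 lying level on its rests, grows as its front edge rises. Only its weight (100 g) holds it down.
- pins_top (a point): Top centre of the group of six sprung brass contact pins (12 x 6 mm apart, rounded tips) in the bed, at x = -13.5 mm, y = 0 of the jig; they stand 5 mm above the bed when free.
- pins (a joint): How far the sprung pins are pushed down, m: 0 free, 0.005 flush with the bed. They begin to yield at about 2.5 N together and need about 6 N when flush.
- tape: Roll of black tape, 62 x 60 x 19 mm, loose bystander; origin: centre of its underside.
- pliers: Blue-handled cutters, 63 x 118 x 12 mm, loose bystander; origin: centre of its underside.
- bottle: Flux bottle, 40 mm wide, 112 mm high, standing loose, bystander; origin: centre of its underside; z up.

How it is judged:
By the outcome, as a careful person would: the job done as asked, in the order asked, and still so for the second after the job is handed in, while the arm keeps its last pose, push and grip.
It also fails if it takes over 51 s, if anything falls off the work surface, if the arm or the gripper's body presses on something with over 40 N, if the wrist force passes 120 N, or if a joint passes its speed limit or range.

### The arm

A 7-joint arm with a two-finger parallel gripper is mounted at the origin on a cart in front of the work surface, level with it; the furniture and walls round the work are solid. World frame = base frame: x ahead of the robot, y to its left, z up, the work surface at z = 0. Lengths are in m, angles in rad, forces in N, time in s.
With the tool pointing down it reaches from about 0.4 to 0.85 m from the base axis. Payload 10.4 kg.
Tool frame: the origin (TCP) lies midway between the tips of the shut fingers; the grasp point (between the pads) lies 19 mm behind it; z points along the fingers, y is the line along which they close (so a half turn about z gives the same grasp; the last joint's range is limited). The gripper opens to 87 mm and grips with 3 to 60 N. Pads are 19 mm wide; open, the fingers measure 117 mm over their backs; the gripper's body (75 mm by 190 mm) begins 51 mm behind the grasp point.
Start: joints at [-1.337, 0.332, -0.065, 1.46, 0.022, 1.35, -0.088], TCP at [0.159, 0.605, 0.223] pointing down, gripper open.
Joint ranges: [-2.6, 2.6], [-0.5, 2.12], [-1.47, 1.34], [0.16, 2.42], [-1.27, 4.41], [0.06, 2.06], [-2.6, 2.6]. Speed limits (rad/s): [2.22, 2.22, 2.79, 2.79, 3.14, 3.14, 3.14].

### API

Orientations are given as a unit quaternion [x, y, z, w].
In Python, from bench import r gives the robot as it stands.
- The arm moves only by the tool arm_command, never from a script. Its arguments are lists of equal length, an entry for each row: "xyz": the shift along the world's x, y, z in m, a list of three; "rot": the turn, a rotation vector about the world's x, y, z in rad, a list of three. In form: {"xyz": [[tx, ty, tz], ...], "rot": [[ax, ay, az], ...]}. A call has 1 to 20 rows; each row is the pose to reach, as a shift and turn from the pose commanded when the call began; what a row does not reach only later rows make up. A row lasts 1/12 s, in which the tool goes at most 41.7 mm and 7.16 degrees, less where a joint would pass 70% of its speed; a pose out of reach is approached as far as the arm can. A call with a gripper value outside its range is refused whole. "grip" is the opening, from 0 (shut) to 1 (fully open), set as the call begins (left out, the last holds). The fingers move at their own pace and stop on an object; "squeeze" is the grip in N (left out, the last holds). Time passes only in rows, so rows that repeat a pose let the fingers close. It gives the time, the measured TCP pose, the force, the opening and the grip force at its end, in the units of the state.
- r.read_state(): the state, without advancing time (a new reading comes with each control period).
- r.camera(name): name is "scene" or "top" or "wrist"; returns the picture (400x640x3 uint8, red, green, blue); there is no depth.
- r.camera_model(name): a dict with "fx", "fy", "cx", "cy" (pixels), "T" (4x4, takes a point from camera to world coordinates). Camera axes: x right, y up, looking along -z (the intrinsics and any distortion apply to the point x, -y, -z); pixel columns grow to the right and rows downward; lengths in m; the calibration is good to about 2 mm. A picture is of the moment at which its call begins: read the wrist's pose just before it. camera_model takes no time and is no camera call; for the wrist camera it gives the pose at the moment of the call.
- r.close_job(): hands the job in; it is judged then, once.
Trained networks look in the newest picture that a camera, given by its name, has taken for a name from the list of things; names that differ only in an ending like _2 or _b are one class to them, and where a whole thing is asked for, a point or a joint stands for the part that bears it (a point fixed in the world has none). Each returns a list of dicts, best first, with "conf" (0 to 1); they miss things now and then, are a little off and sometimes report something else, mostly with a low value. They report only what shows in the picture. A call takes as long as a camera call.
- r.look_for(label, camera): "at" ([x, y, z] in m, in the coordinates of the camera as it stood for that picture, good to about 4 mm: the middle of the surface that is visible of it).
- r.spot_point(label, camera): "at" ([x, y, z] in m, in the coordinates of the camera as it stood for that picture, good to about 4 mm: a listed point, or the origin of a listed thing).
The state is a dict: "time": time; "joint_positions": joint angles; "joint_vel": joint speeds; "joint_torque": joint torques, N m; "ee_pos": TCP position; "eef_rot": TCP orientation; "ft_force": force on the tool from outside, world axes, zero at the start; "torque": the same for the moment, N m; "width": finger opening in m; "grip_force": force on a finger pad.
Only numpy, scipy, OpenCV 4.12 (cv2) and the standard library are available. Lean on these libraries where they do the work, as an engineer would, in place of code of your own. Each camera call takes 0.05 s, during which the arm holds its last target. There are 200 camera calls.

## Working session

There is one attempt and no reset: what is moved stays moved. The work goes in short steps, Python scripts to look and compute and a tool call to move; the robot and the scene stay as the last step left them, time stands still between calls to the robot, and variables do not carry over. Pictures are saved under pics/ and viewed, at most 10 in all, crops included, and the job is handed in when it is done.

Besides the shell and the picture viewer there is one more tool, called in YAML: its name, and indented under it one key for each argument. arm_command: Moves the arm, as the interface text tells. Its arguments: {"type":"object","properties":{"xyz":{"type":"array"},"rot":{"type":"array"},"grip":{"type":"number"},"squeeze":{"type":"number"}},"required":["xyz","rot"]}

```bash
ls; mkdir -p pics; cat > h.py <<'E'
from bench import r
import numpy as np, cv2
from scipy.spatial.transform import Rotation as R
def w(cam,at,T=None):
    T=np.array(r.camera_model(cam)["T"]) if T is None else T
    return (T@np.r_[at,1])[:3]
def save(cam,name):
    im=r.camera(cam); cv2.imwrite('pics/'+name,im[:,:,::-1]); return im
def spot(l,cam,T=None,f='spot_point'):
    for d in getattr(r,f)(l,cam)[:2]: print(l,cam,f[:4],round(d['conf'],2),np.round(w(cam,d['at'],T),4))
E
python3 - <<'E'
from h import *
s=r.read_state(); print({k:np.round(v,3).tolist() for k,v in s.items()})
for c in("scene","top"):
    save(c,c+'0.png'); print(c,np.round(r.camera_model(c)["T"],3).tolist())
    for l in("unit","unit_drawer0_handle","jig","leaf_lip","pins_top","bottle","tape","pliers"): spot(l,c)
E
```

```text
pics
{'time': 0.0, 'joint_positions': [-1.337, 0.333, -0.065, 1.461, 0.022, 1.35, -0.088], 'joint_vel': [-0.001, -0.001, 0.001, -0.002, 0.002, 0.0, 0.0], 'joint_torque': [0.0, -62.326, 0.025, -38.989, -0.061, 0.04, 0.0], 'ee_pos': [0.159, 0.604, 0.222], 'eef_rot': [0.128, 0.992, -0.001, -0.0], 'ft_force': [-0.082, -0.624, -0.429], 'torque': [-0.006, 0.046, -0.042], 'grip_force': 0.0, 'width': 0.087}
scene [[0.892, 0.308, -0.332, 0.276], [-0.452, 0.621, -0.64, -0.596], [0.009, 0.72, 0.693, 0.692], [0.0, 0.0, 0.0, 1.0]]
unit scene spot 0.91 [ 0.7298  0.042  -0.0029]
unit_drawer0_handle scene spot 0.9 [0.5781 0.0546 0.0402]
jig scene spot 0.62 [ 0.4375 -0.2706 -0.0006]
leaf_lip scene spot 0.81 [ 0.4575 -0.2712  0.028 ]
leaf_lip scene spot 0.72 [ 0.4413 -0.2691  0.0011]
pins_top scene spot 0.53 [ 0.4296 -0.2727  0.0179]
bottle scene spot 0.66 [ 0.6153 -0.1773 -0.0037]
tape scene spot 0.78 [ 0.664   0.2437 -0.0013]
pliers scene spot 0.54 [0.3876 0.1556 0.0004]
top [[0.071, 0.976, -0.207, 0.333], [-0.997, 0.07, -0.012, -0.029], [0.003, 0.207, 0.978, 1.318], [0.0, 0.0, 0.0, 1.0]]
unit top spot 0.81 [0.7321 0.0422 0.0008]
unit_drawer0_handle top spot 0.96 [0.58   0.0555 0.0416]
jig top spot 0.63 [ 0.4407 -0.2695  0.0043]
leaf_lip top spot 0.66 [ 0.4536 -0.2659  0.0283]
leaf_lip top spot 0.63 [ 0.4409 -0.2706  0.0019]
bottle top spot 0.61 [ 0.6218 -0.1811  0.0008]
tape top spot 0.54 [ 6.651e-01  2.454e-01 -4.000e-04]
pliers top spot 0.7 [0.3891 0.1599 0.0005]
```

View pics/scene0.png

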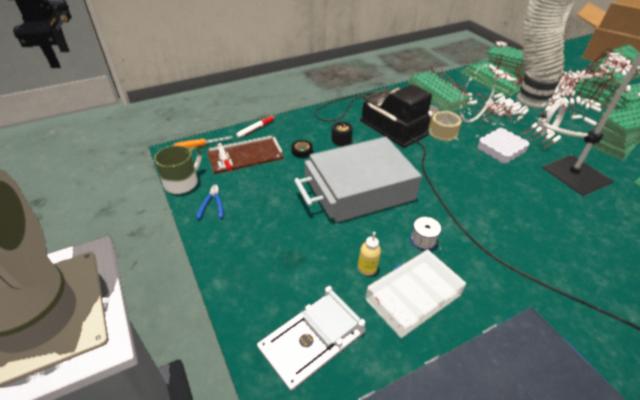

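View pics/top0.png

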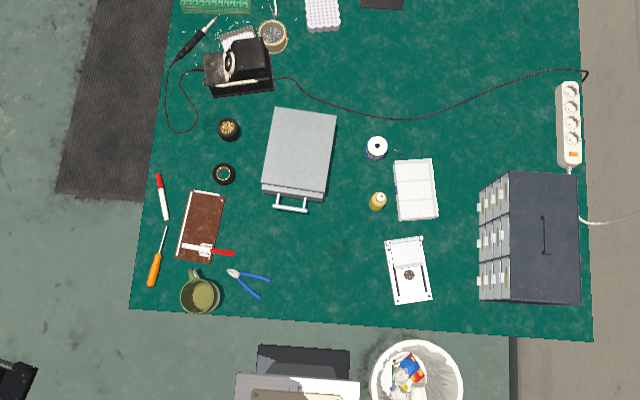

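The scene picture shows the unit at about (365,180) with its handle at (305,190). The jig is at (313,337) with its leaf on the far side, and the bottle is at (370,257). In the top picture the jig's corners are near (385,238), (423,235), (431,300) and (394,304). The positions the networks reported agree with this.

I'll hook the shut fingers behind the bar, with the tool's y axis along the unit's y, so the wrist needs no large turn.

arm_command:
  xyz:
    - [0.025,-0.03,0]
    - [0.05,-0.06,0]
    - [0.075,-0.09,0]
    - [0.1,-0.125,0]
    - [0.125,-0.155,0]
    - [0.15,-0.185,0]
    - [0.175,-0.22,0]
    - [0.2,-0.25,0]
    - [0.225,-0.28,0]
    - [0.25,-0.31,0]
    - [0.275,-0.345,0]
    - [0.3,-0.375,0]
    - [0.325,-0.41,0]
    - [0.35,-0.44,0]
    - [0.375,-0.47,0]
    - [0.4,-0.5,0]
    - [0.42,-0.53,-0.02]
    - [0.44,-0.551,-0.04]
    - [0.44,-0.551,-0.05]
    - [0.44,-0.551,-0.05]
  rot:
    - [0,0,0.02]
    - [0,0,0.04]
    - [0,0,0.06]
    - [0,0,0.08]
    - [0,0,0.1]
    - [0,0,0.12]
    - [0,0,0.14]
    - [0,0,0.16]
    - [0,0,0.17]
    - [0,0,0.17]
    - [0,0,0.17]
    - [0,0,0.17]
    - [0,0,0.17]
    - [0,0,0.17]
    - [0,0,0.17]
    - [0,0,0.17]
    - [0,0,0.17]
    - [0,0,0.17]
    - [0,0,0.17]
    - [0,0,0.17]
  grip: 0

```text
time: 2.57
ee_pos: [0.5979, 0.0517, 0.1698]
eef_rot: [0.045, 0.999, -0.001, -0.002]
ft_force: [-0.7, 0.5, 0.2]
width: 0.0004
grip_force: 0.0
```

```bash
python3 - <<'E'
from h import *
s=r.read_state(); print(s['time'],s['ee_pos'],s['eef_rot'],s['width'])
T=np.array(r.camera_model("wrist")["T"]);save("wrist","w1.png"); print(np.round(T,3).tolist(), {k:v for k,v in r.camera_model("top").items() if k!='T'})
for l in("unit","unit_drawer0_handle"): spot(l,"wrist",T)
# jig yaw from top picture
im=cv2.imread('pics/top0.png'); m=(im.min(2)>170).astype(np.uint8); m[:230]=0;m[310:]=0;m[:,:375]=0;m[:,440:]=0
m=cv2.morphologyEx(m,cv2.MORPH_CLOSE,np.ones((15,15)))
n,lab,st,_=cv2.connectedComponentsWithStats(m); k=1+st[1:,4].argmax()
p=cv2.boxPoints(cv2.minAreaRect(np.argwhere(lab==k)[:,::-1].astype(np.float32)))
c=r.camera_model("top");T=np.array(c["T"])
for u in p:
    d=T[:3,:3]@[(u[0]-c['cx'])/c['fx'],-(u[1]-c['cy'])/c['fy'],-1]; o=T[:3,3]; print(u,np.round(o+d*(0.012-o[2])/d[2],4))
E
```

```text
2.5667 [0.59788914 0.05166953 0.16976907] [ 4.49076780e-02  9.98988677e-01 -9.15579007e-04 -2.02140738e-03] 0.0004013191232865594
[[0.089, -0.967, -0.24, 0.532], [0.996, 0.086, 0.023, 0.059], [-0.002, -0.241, 0.97, 0.332], [0.0, 0.0, 0.0, 1.0]] {'fx': 489.06210194741755, 'fy': 489.06210194741755, 'cx': 315.40493961692, 'cy': 201.94344409179033}
unit wrist spot 0.75 [7.282e-01 4.320e-02 5.000e-04]
unit_drawer0_handle wrist spot 0.84 [0.582  0.0558 0.0397]
[383.63596 240.54265] [ 0.516  -0.2028  0.012 ]
[421.74142 234.39659] [ 0.5399 -0.3045  0.012 ]
[432.16232 299.0061 ] [ 0.3711 -0.3363  0.012 ]
[394.05685 305.15216] [ 0.3482 -0.2372  0.012 ]
```

arm_command:
  xyz:
    - [0.002,0,-0.03]
    - [0.002,0,-0.06]
    - [0.002,0,-0.085]
    - [0.002,0,-0.1]
    - [0.002,0,-0.115]
    - [0.002,0,-0.13]
    - [0.002,0,-0.138]
    - [0.002,0,-0.138]
  rot:
    - [0,0,0]
    - [0,0,0]
    - [0,0,0]
    - [0,0,0]
    - [0,0,0]
    - [0,0,0]
    - [0,0,0]
    - [0,0,0]

```text
time: 3.38
ee_pos: [0.5999, 0.0549, 0.0339]
eef_rot: [0.042, 0.999, 0.0, -0.001]
ft_force: [0.2, 0.6, 0.0]
width: 0.0005
grip_force: 0.0
```

arm_command:
  xyz:
    - [-0.006,0.0005,0]
    - [-0.014,0.001,0]
    - [-0.026,0.002,0]
    - [-0.041,0.0035,0]
    - [-0.056,0.005,0]
    - [-0.071,0.006,0]
    - [-0.086,0.007,0]
    - [-0.101,0.0085,0]
    - [-0.116,0.01,0]
    - [-0.129,0.011,0]
    - [-0.139,0.012,0]
    - [-0.147,0.0125,0]
    - [-0.152,0.013,0]
    - [-0.152,0.013,0]
  rot:
    - [0,0,0]
    - [0,0,0]
    - [0,0,0]
    - [0,0,0]
    - [0,0,0]
    - [0,0,0]
    - [0,0,0]
    - [0,0,0]
    - [0,0,0]
    - [0,0,0]
    - [0,0,0]
    - [0,0,0]
    - [0,0,0]
    - [0,0,0]

```text
time: 4.55
ee_pos: [0.448, 0.0667, 0.0349]
eef_rot: [0.043, 0.999, 0.0, -0.0]
ft_force: [0.2, -0.3, 0.3]
width: 0.0005
grip_force: 0.0
```

```bash
python3 - <<'E'
from h import *
save("top","t2.png")
for l in("unit_drawer0_handle","board","board_edge"): spot(l,"top")
T=np.array(r.camera_model("wrist")["T"]);save("wrist","w2.png")
for l in("unit_drawer0_handle","board","board_edge"): spot(l,"wrist",T)
E
```

```text
board top spot 0.98 [0.5584 0.0521 0.0198]
board_edge top spot 0.65 [0.6025 0.0365 0.0194]
```

arm_command:
  xyz:
    - [-0.003,0,0]
    - [-0.004,0,0]
    - [-0.003,0,0]
    - [-0.002,0,0.02]
    - [-0.002,0,0.05]
  rot:
    - [0,0,0]
    - [0,0,0]
    - [0,0,0]
    - [0,0,0]
    - [0,0,0]

```text
time: 5.37
ee_pos: [0.4449, 0.0659, 0.0831]
eef_rot: [0.043, 0.999, -0.001, -0.002]
ft_force: [0.5, 0.3, 0.2]
width: 0.0006
grip_force: 0.0
```

arm_command:
  xyz:
    - [0,0,0.03]
    - [0.02,-0.003,0.06]
    - [0.05,-0.007,0.085]
    - [0.08,-0.011,0.085]
    - [0.092,-0.013,0.085]
    - [0.092,-0.013,0.085]
    - [0.092,-0.013,0.085]
  rot:
    - [0,0,0]
    - [0,0,0]
    - [0,0,0]
    - [0,0,0]
    - [0,0,0]
    - [0,0,0]
    - [0,0,0]
  grip: 0.5

```text
time: 5.95
ee_pos: [0.5384, 0.0532, 0.169]
eef_rot: [0.044, 0.999, -0.0, -0.001]
ft_force: [-1.3, -0.7, -0.3]
width: 0.0388
grip_force: 0.0
```

```bash
python3 - <<'E'
from h import *
s=r.read_state(); print(s['time'],s['ee_pos'],s['eef_rot'],s['width'])
T=np.array(r.camera_model("wrist")["T"]);save("wrist","w3.png"); np.save('T3.npy',T); print({k:v for k,v in r.camera_model("wrist").items() if k!='T'})
for l in("unit_drawer0_handle","board","board_edge"): spot(l,"wrist",T)
save("top","t3.png")
for l in("unit_drawer0_handle","board","board_edge"): spot(l,"top")
E
```

```text
5.95 [0.53838275 0.05322295 0.16898405] [ 4.37106066e-02  9.99043930e-01 -3.94022651e-04 -6.73630089e-04] 0.03877515465016867
{'fx': 334.7913611773545, 'fy': 334.7913611773545, 'cx': 322.89416531648607, 'cy': 196.88077894963263}
unit_drawer0_handle wrist spot 0.63 [0.4308 0.071  0.0389]
board wrist spot 0.63 [0.548  0.053  0.0237]
board_edge wrist spot 0.56 [0.6002 0.0379 0.0198]
```

View pics/w3.png

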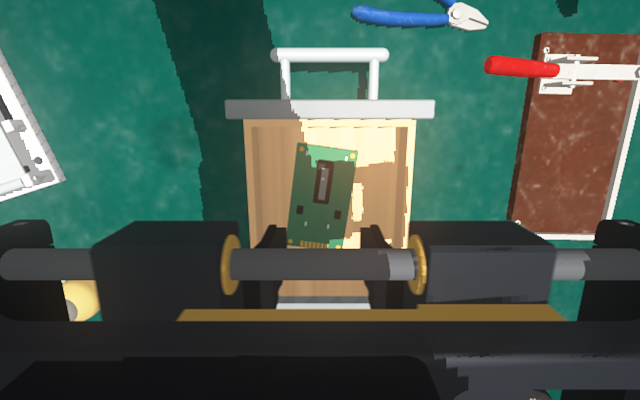

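The wrist picture shows the drawer out by about 0.15. The board's corners are near (297,143), (357,150), (287,240) and (346,250), and the connector top is around (323,182). Image up is world -x and image right is world +y.

```bash
cat >> h.py <<'E'
def px(cam,u,v,z,T):
    c=r.camera_model(cam); d=T[:3,:3]@[(u-c['cx'])/c['fx'],-(v-c['cy'])/c['fy'],-1]; o=T[:3,3]; return o+d*(z-o[2])/d[2]
E
python3 - <<'E'
from h import *
T=np.load('T3.npy'); im=cv2.imread('pics/w3.png')
for u in((324,161),(320.5,203),(322.5,182)): print('conn',u,np.round(px("wrist",*u,.048,T),4))
P=[px("wrist",*u,.026,T) for u in((297,143),(357,150),(287,243),(346,250))]
print(np.round(P,4)); a=(P[2]+P[3]-P[0]-P[1])/2; print('centre',np.mean(P,0),'yaw',np.arctan2(a[1],a[0]),np.linalg.norm(a))
b=P[1]-P[0]; print('front edge yaw',np.arctan2(-b[0],b[1]),np.linalg.norm(b))
cv2.imwrite('pics/w3c.png',cv2.resize(im[120:270,240:420],None,fx=4,fy=4,interpolation=cv2.INTER_CUBIC))
E
```

```text
conn (324, 161) [0.5114 0.0574 0.048 ]
conn (320.5, 203) [0.5479 0.0512 0.048 ]
conn (322.5, 182) [0.5294 0.0546 0.048 ]
[[0.4961 0.0343 0.026 ]
 [0.5071 0.0879 0.026 ]
 [0.5912 0.0144 0.026 ]
 [0.6034 0.0711 0.026 ]]
centre [0.5494546  0.05193854 0.026     ] yaw -0.18901232145794075 0.0974542220066539
front edge yaw -0.20208679068704274 0.05468305254516429
```

View pics/w3c.png

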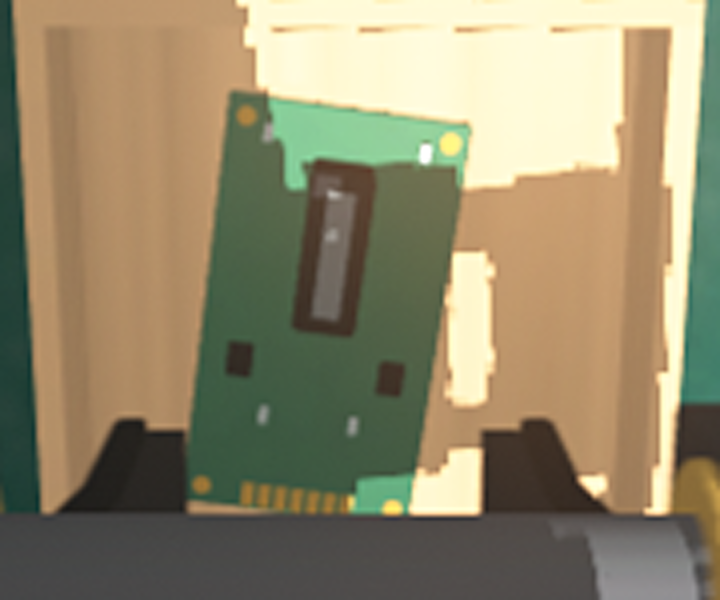

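arm_command:
  xyz:
    - [-0.008,0.002,-0.03]
    - [-0.009,0.002,-0.06]
    - [-0.009,0.002,-0.09]
    - [-0.009,0.002,-0.11]
    - [-0.009,0.002,-0.125]
    - [-0.009,0.002,-0.135]
    - [-0.009,0.002,-0.14]
    - [-0.009,0.002,-0.14]
  rot:
    - [0,0,-0.05]
    - [0,0,-0.1]
    - [0,0,-0.1]
    - [0,0,-0.1]
    - [0,0,-0.1]
    - [0,0,-0.1]
    - [0,0,-0.1]
    - [0,0,-0.1]
  squeeze: 30

```text
time: 7.02
ee_pos: [0.5293, 0.0555, 0.029]
eef_rot: [0.093, 0.996, -0.0, -0.0]
ft_force: [0.3, 0.1, 0.3]
width: 0.0437
grip_force: 0.0
```

arm_command:
  xyz:
    - [0,0,0]
    - [0,0,0]
    - [0,0,0]
    - [0,0,0]
    - [0,0,0]
    - [0,0,0]
  rot:
    - [0,0,0]
    - [0,0,0]
    - [0,0,0]
    - [0,0,0]
    - [0,0,0]
    - [0,0,0]
  grip: 0

```text
time: 7.52
ee_pos: [0.53, 0.0554, 0.03]
eef_rot: [0.093, 0.996, 0.0, 0.0]
ft_force: [-1.0, -0.1, 2.8]
width: 0.0134
grip_force: 29.6
```

arm_command:
  xyz:
    - [0,0,0.01]
    - [0,0,0.03]
    - [0,0,0.06]
    - [0,0,0.09]
    - [0,-0.02,0.12]
    - [0.002,-0.05,0.15]
    - [0.006,-0.08,0.165]
    - [0.01,-0.115,0.17]
    - [0.014,-0.15,0.17]
    - [0.018,-0.185,0.17]
    - [0.022,-0.22,0.17]
    - [0.025,-0.255,0.17]
    - [0.028,-0.29,0.17]
    - [0.03,-0.31,0.17]
    - [0.03,-0.32,0.17]
    - [0.03,-0.32,0.17]
    - [0.03,-0.32,0.17]
  rot:
    - [0,0,0]
    - [0,0,0]
    - [0,0,0]
    - [0,0,0]
    - [0,0,0.03]
    - [0,0,0.07]
    - [0,0,0.11]
    - [0,0,0.15]
    - [0,0,0.19]
    - [0,0,0.23]
    - [0,0,0.27]
    - [0,0,0.31]
    - [0,0,0.35]
    - [0,0,0.38]
    - [0,0,0.38]
    - [0,0,0.38]
    - [0,0,0.38]
  squeeze: 40

```text
time: 8.93
ee_pos: [0.5597, -0.2635, 0.1997]
eef_rot: [-0.096, 0.995, 0.0, -0.0]
ft_force: [-0.0, -0.1, -1.9]
width: 0.0142
grip_force: 39.6
```

```bash
python3 - <<'E'
from h import *
s=r.read_state(); print(s['time'],s['ee_pos'],s['eef_rot'],s['width'])
T=np.array(r.camera_model("wrist")["T"]);save("wrist","w4.png"); np.save('T4.npy',T)
for l in("jig","leaf_lip","pins_top","board"): spot(l,"wrist",T)
save("scene","s4.png")
for l in("board","board_edge"): spot(l,"scene")
E
```

```text
8.9333 [ 0.559743  -0.2635223  0.1996563] [-9.60184735e-02  9.95379458e-01  4.18863037e-04 -1.05804577e-04] 0.014161164758755113
jig wrist spot 0.82 [ 0.4461 -0.2723 -0.0038]
leaf_lip wrist spot 0.89 [ 0.4551 -0.2654  0.0298]
pins_top wrist spot 0.43 [ 0.4296 -0.2726  0.0154]
board wrist spot 0.82 [ 0.5801 -0.2573  0.1949]
board scene spot 0.72 [ 0.5853 -0.2586  0.1911]
board_edge scene spot 0.64 [ 0.6285 -0.2484  0.1906]
```

View pics/w4.png

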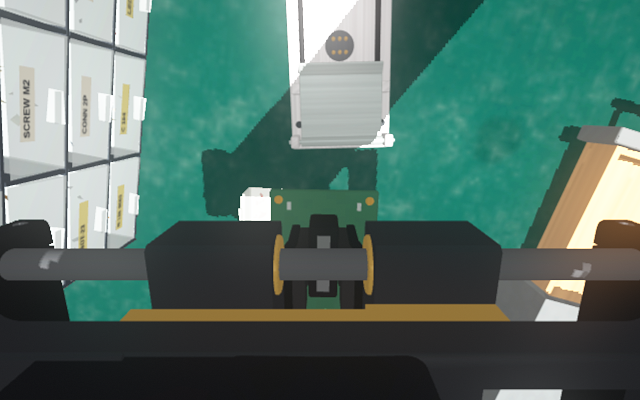

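The jig shows square to the gripper: pins at (340,45), leaf from (302,62) to (384,145), base edges at columns 290 and 392. The board hangs level, with its front edge at row 190. I'll measure a crop of this.

```bash
python3 - <<'E'
from h import *
im=cv2.imread('pics/w4.png'); cv2.imwrite('pics/w4c.png',cv2.resize(im[0:200,260:410],None,fx=4,fy=3,interpolation=cv2.INTER_CUBIC)[:600])
E
```

```text
(no output)
```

View pics/w4c.png

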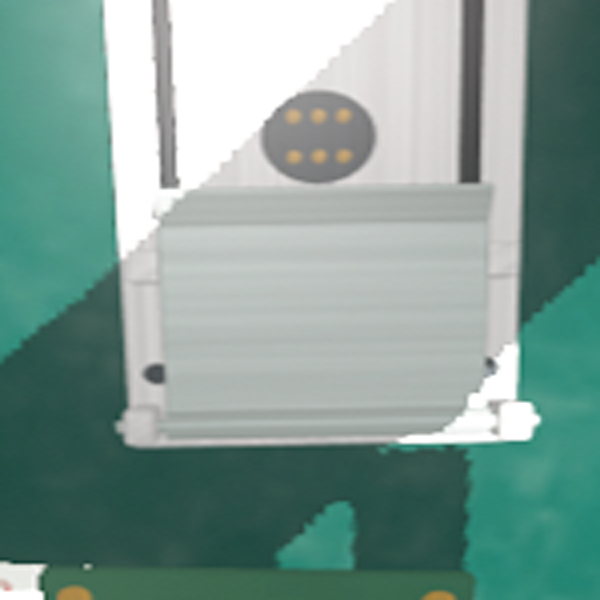

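```bash
python3 - <<'E'
from h import *
T=np.load('T4.npy')
f=lambda u,v,z:px("wrist",260+u/4,v/3,z,T)
pins=f(318.5,136,.016); lipL,lipR=f(161,220,.028),f(489,220,.028)
print('pins',pins,'lip',(lipL+lipR)/2,'w',np.linalg.norm(lipR-lipL)); e=lipR-lipL; print('lip yaw',np.arctan2(-e[0],e[1]))
L=[f(103,0,.012),f(130,400,.012)];Rr=[f(527,0,.012),f(520,400,.012)]
for a,b in(L,Rr): print('edge yaw',np.arctan2(*(b-a)[1::-1]))
print('widths',[np.linalg.norm(x-y) for x,y in zip(L,Rr)])
a=(L[0]+Rr[0])/2;b=(L[1]+Rr[1])/2;y=np.arctan2(*(b-a)[1::-1]);print('mid yaw',y)
for s in(.17,.19,.2,y):
  c,n=np.cos(s),np.sin(s); print(s,'jig from pins',pins[:2]+.0135*np.array([c,n]),'from lip',((lipL+lipR)/2)[:2]-.014*np.array([c,n]),'mid',b[:2],'mid lat at jig',(b[:2]-[.4412,-.2707])@[-n,c])
fe=[px("wrist",260+u/4,v/3,.196,T) for u,v in((48,572),(470,575))]; e=fe[1]-fe[0]; print('board front',fe,np.mean(fe,0),np.arctan2(-e[0],e[1]))
E
```

```text
pins [ 0.42987891 -0.2713668   0.016     ] lip [ 0.45565412 -0.26504246  0.028     ] w 0.07707939672249443
lip yaw 0.1929851437681014
edge yaw 0.2220758959451736
edge yaw 0.22870863648889983
widths [np.float64(0.09938204687026378), np.float64(0.10019977918777145)]
mid yaw 0.22539296044099108
0.17 jig from pins [ 0.4431843  -0.26908284] from lip [ 0.44185594 -0.26741102] mid [ 0.5107672  -0.25262305] mid lat at jig 0.0060468232293493076
0.19 jig from pins [ 0.44313597 -0.2688172 ] from lip [ 0.44190607 -0.26768649] mid [ 0.5107672  -0.25262305] mid lat at jig 0.004613255870573505
0.2 jig from pins [ 0.44310981 -0.26868476] from lip [ 0.44193319 -0.26782383] mid [ 0.5107672  -0.25262305] mid lat at jig 0.003895744356360715
0.22539296044099108 jig from pins [ 0.44303745 -0.26834969] from lip [ 0.44200824 -0.26817132] mid [ 0.5107672  -0.25262305] mid lat at jig 0.002072185140689837
board front [array([ 0.53660147, -0.29325769,  0.196     ]), array([ 0.52685026, -0.24057068,  0.196     ])] [ 0.53172587 -0.26691418  0.196     ] 0.18300723355074028
```

arm_command:
  xyz:
    - [-0.025,-0.003,0]
    - [-0.06,-0.007,0]
    - [-0.1,-0.012,0]
    - [-0.135,-0.016,0]
    - [-0.17,-0.02,0]
    - [-0.19,-0.023,-0.02]
    - [-0.199,-0.024,-0.05]
    - [-0.199,-0.024,-0.085]
    - [-0.199,-0.024,-0.115]
    - [-0.199,-0.024,-0.14]
    - [-0.199,-0.024,-0.155]
    - [-0.199,-0.024,-0.16]
    - [-0.199,-0.024,-0.16]
  rot:
    - [0,0,0]
    - [0,0,0]
    - [0,0,0.01]
    - [0,0,0.02]
    - [0,0,0.025]
    - [0,0,0.025]
    - [0,0,0.025]
    - [0,0,0.025]
    - [0,0,0.025]
    - [0,0,0.025]
    - [0,0,0.025]
    - [0,0,0.025]
    - [0,0,0.025]

```text
time: 10.42
ee_pos: [0.3601, -0.2881, 0.0389]
eef_rot: [-0.109, 0.994, 0.0, -0.001]
ft_force: [0.2, 0.5, -0.4]
width: 0.0136
grip_force: 39.6
```

```bash
python3 - <<'E'
from h import *
s=r.read_state(); print(s['time'],s['ee_pos'],s['eef_rot'],s['ft_force'])
im=save("scene","s5.png")
for l in("board","board_edge","leaf_lip"): spot(l,"scene")
save("top","t5.png")
for l in("board","board_edge","leaf_lip"): spot(l,"top")
cv2.imwrite('pics/s5c.png',cv2.resize(im[270:390,240:400,::-1],None,fx=5,fy=5,interpolation=cv2.INTER_CUBIC))
E
```

```text
10.4167 [ 0.36008424 -0.28813815  0.03886435] [-1.08848424e-01  9.94057798e-01  3.74862744e-04 -9.86587727e-04] [ 0.21587902  0.5447423  -0.44385736]
board_edge scene spot 0.65 [ 0.429  -0.2749  0.0306]
leaf_lip scene spot 0.97 [ 0.4598 -0.2706  0.0256]
leaf_lip scene spot 0.63 [ 0.733   0.0438 -0.0018]
board top spot 0.75 [ 0.3872 -0.2826  0.0321]
board_edge top spot 0.79 [ 0.4329 -0.276   0.03  ]
leaf_lip top spot 0.75 [ 0.4571 -0.2671  0.0313]
```

View pics/s5c.png

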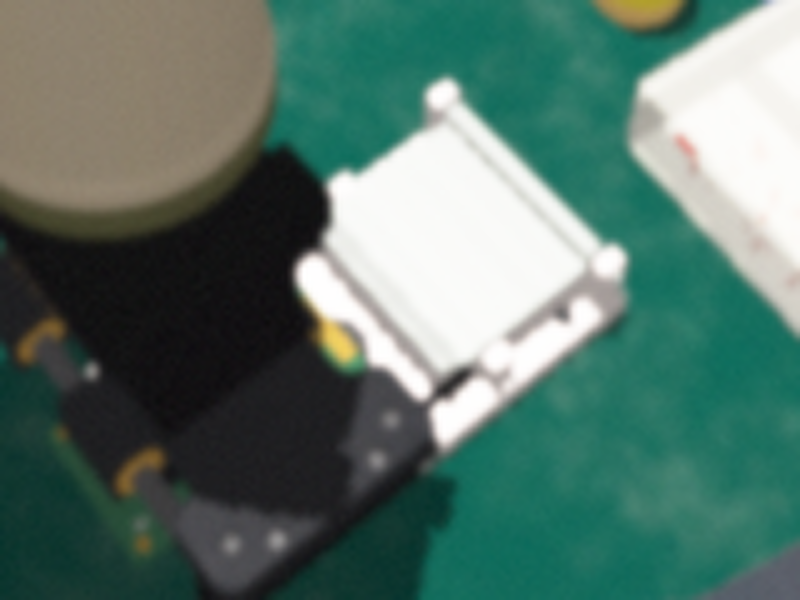

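The crop shows the board's plain end (the yellow pads near (335,345)) just in front of the leaf and between the rails. Next I lower it to sliding height.

arm_command:
  xyz:
    - [0,0.001,-0.004]
    - [0,0.001,-0.008]
    - [0,0.001,-0.011]
    - [0,0.001,-0.0125]
    - [0,0.001,-0.0125]
    - [0,0.001,-0.0125]
  rot:
    - [0,0,0]
    - [0,0,0]
    - [0,0,0]
    - [0,0,0]
    - [0,0,0]
    - [0,0,0]

```text
time: 11.32
ee_pos: [0.3605, -0.2875, 0.0269]
eef_rot: [-0.109, 0.994, 0.0, -0.0]
ft_force: [-0.3, -0.8, -1.0]
width: 0.0134
grip_force: 39.6
```

arm_command:
  xyz:
    - [0,0,-0.001]
    - [0,0,-0.002]
    - [0,0,-0.002]
    - [0,0,-0.002]
  rot:
    - [0,0,0]
    - [0,0,0]
    - [0,0,0]
    - [0,0,0]

```text
time: 11.65
ee_pos: [0.3607, -0.2875, 0.0251]
eef_rot: [-0.109, 0.994, 0.0, -0.0]
ft_force: [-0.2, -0.0, -1.1]
width: 0.0132
grip_force: 39.6
```

arm_command:
  xyz:
    - [0,0,-0.001]
    - [0,0,-0.0015]
    - [0,0,-0.0015]
    - [0,0,-0.0015]
  rot:
    - [0,0,0]
    - [0,0,0]
    - [0,0,0]
    - [0,0,0]

```text
time: 11.98
ee_pos: [0.3608, -0.2876, 0.0237]
eef_rot: [-0.109, 0.994, -0.0, 0.0]
ft_force: [-0.6, -0.3, 2.1]
width: 0.0138
grip_force: 39.6
```

arm_command:
  xyz:
    - [0,0,0.0015]
    - [0,0,0.0025]
    - [0.003,0.0006,0.0025]
    - [0.008,0.0017,0.0025]
    - [0.014,0.003,0.0025]
    - [0.02,0.0044,0.0025]
    - [0.026,0.0057,0.0025]
    - [0.03,0.0065,0.0025]
    - [0.03,0.0065,0.0025]
  rot:
    - [0,0,0]
    - [0,0,0]
    - [0,0,0]
    - [0,0,0]
    - [0,0,0]
    - [0,0,0]
    - [0,0,0]
    - [0,0,0]
    - [0,0,0]

```text
time: 12.73
ee_pos: [0.3918, -0.2806, 0.026]
eef_rot: [-0.11, 0.994, -0.0, 0.0]
ft_force: [-0.1, 0.7, -1.1]
width: 0.0133
grip_force: 39.6
```

```bash
python3 - <<'E'
from h import *
save("top","t6.png"); im=save("scene","s6.png")
cv2.imwrite('pics/s6c.png',cv2.resize(im[270:390,240:400,::-1],None,fx=5,fy=5,interpolation=cv2.INTER_CUBIC))
for c in("scene","top"):
  for l in("leaf_lip","board"): spot(l,c)
E
```

```text
leaf_lip scene spot 0.58 [ 0.4569 -0.2671  0.0236]
leaf_lip top spot 0.8 [ 0.4567 -0.2676  0.0272]
board top spot 0.58 [ 0.4164 -0.2765  0.0182]
```

View pics/s6c.png

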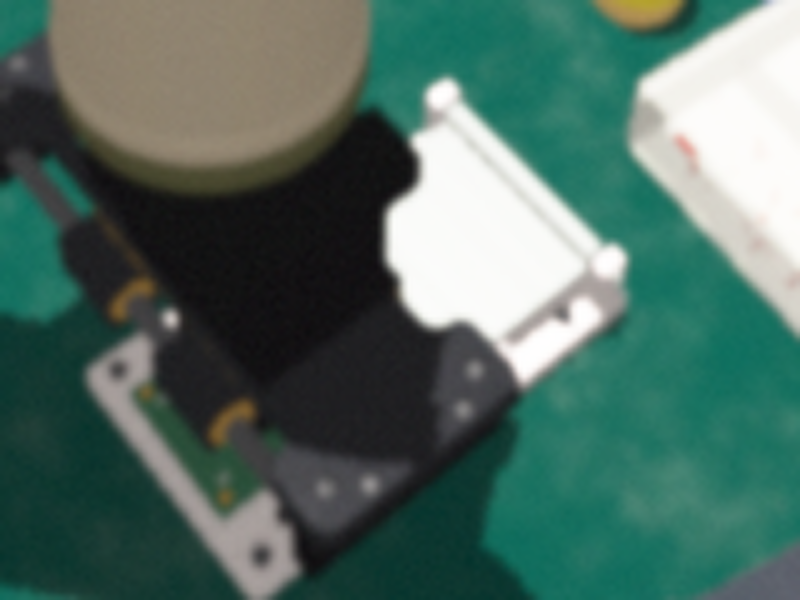

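The leaf is in the same place as before, with its hinge posts at (440,97) and (608,262). The board lies between the rails and there is no contact force. I'll slide it the rest of the way.

arm_command:
  xyz:
    - [0.003,0.0006,0]
    - [0.008,0.0017,0]
    - [0.014,0.003,0]
    - [0.02,0.0044,0]
    - [0.025,0.0054,0]
    - [0.028,0.006,0]
    - [0.028,0.006,0]
  rot:
    - [0,0,0]
    - [0,0,0]
    - [0,0,0]
    - [0,0,0]
    - [0,0,0]
    - [0,0,0]
    - [0,0,0]

```text
time: 13.62
ee_pos: [0.4196, -0.2747, 0.026]
eef_rot: [-0.109, 0.994, -0.0, 0.0]
ft_force: [-0.4, -1.3, -0.9]
width: 0.0139
grip_force: 39.6
```

```bash
python3 - <<'E'
from h import *
T=np.array(r.camera_model("wrist")["T"]);np.save('T7.npy',T);save("wrist","w7.png"); save("top","t7.png"); 
for c in("wrist","top"):
  for l in("leaf_lip","board"): spot(l,c,T if c=="wrist" else None)
E
```

```text
leaf_lip wrist spot 0.68 [ 0.4564 -0.2671  0.0304]
board wrist spot 0.79 [ 0.439  -0.2689  0.0214]
leaf_lip top spot 0.87 [ 0.4544 -0.2656  0.0284]
```

View pics/w7.png

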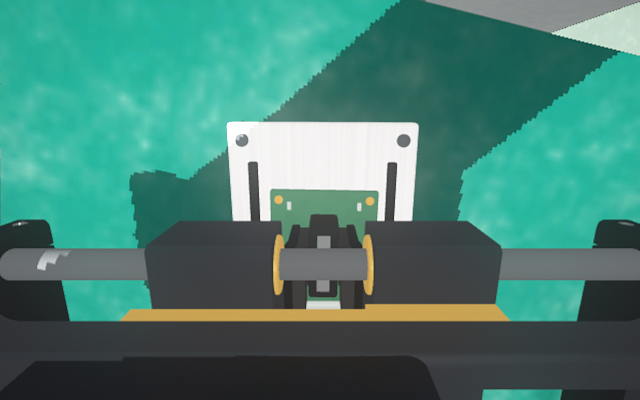

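The board sits centred between the rails: rails at columns 253 and 391, board from 271 to 378. Its origin is at about x = -3 mm in the jig, so the plain end is about 33 mm past the lip. Now I press.

arm_command:
  xyz:
    - [0,0,-0.0015]
    - [0,0,-0.003]
    - [0,0,-0.0045]
    - [0,0,-0.0055]
    - [0,0,-0.006]
    - [0,0,-0.006]
    - [0,0,-0.006]
  rot:
    - [0,0,0]
    - [0,0,0]
    - [0,0,0]
    - [0,0,0]
    - [0,0,0]
    - [0,0,0]
    - [0,0,0]
  squeeze: 50

```text
time: 14.5
ee_pos: [0.4188, -0.2751, 0.0202]
eef_rot: [-0.109, 0.994, -0.0, 0.0]
ft_force: [-1.7, -0.9, 4.5]
width: 0.0135
grip_force: 49.6
```

arm_command:
  xyz:
    - [0,0,-0.0005]
    - [0,0,-0.001]
    - [0,0,-0.001]
    - [0,0,-0.001]
  rot:
    - [0,0,0]
    - [0,0,0]
    - [0,0,0]
    - [0,0,0]

```text
time: 14.83
ee_pos: [0.4188, -0.2751, 0.0199]
eef_rot: [-0.109, 0.994, 0.0, 0.0]
ft_force: [-6.7, 2.9, 17.8]
width: 0.0132
grip_force: 49.6
```

arm_command:
  xyz:
    - [0,0,-0.0003]
    - [0,0,-0.0003]
    - [0,0,-0.0003]
    - [0,0,-0.0003]
  rot:
    - [0,0,0]
    - [0,0,0]
    - [0,0,0]
    - [0,0,0]

```text
time: 15.17
ee_pos: [0.4188, -0.2751, 0.0199]
eef_rot: [-0.109, 0.994, 0.0, 0.0]
ft_force: [-8.0, 4.7, 22.8]
width: 0.0138
grip_force: 49.6
```

```bash
python3 - <<'E'
from h import *
s=r.read_state(); print(s['ft_force'],s['torque'],R.from_quat(s['eef_rot']).as_matrix()[:,2])
im=save("scene","s8.png")
cv2.imwrite('pics/s8c.png',cv2.resize(im[130:400,180:480,::-1],None,fx=2.2,fy=2.2,interpolation=cv2.INTER_CUBIC))
for l in("bottle","tape","pliers","leaf_lip"): spot(l,"scene")
E
```

```text
[-7.97796846  4.65938812 22.78447931] [0.80618206 1.7507074  0.02247752] [ 3.03146904e-04  9.24936871e-04 -9.99999526e-01]
pliers scene spot 0.76 [ 0.3857  0.1556 -0.0014]
```

View pics/s8c.png

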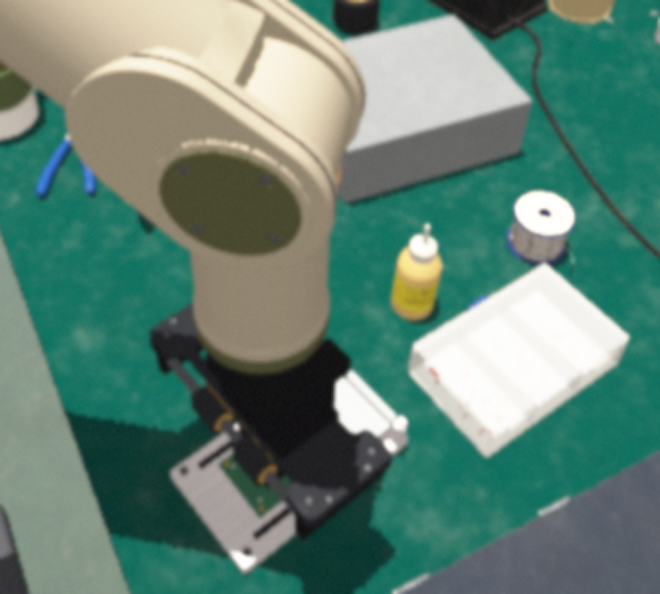

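The picture shows the board pressed between the rails, the leaf down, and the bottle and cutters not disturbed. The press is a steady 23 N, so I hand it in.

```bash
python3 -c "
from bench import r
print(r.close_job())"
```

```text
the job is handed in; nothing more can be done
None
```

I handed the job in at about 15 s of the 51 s allowed. The drawer is about 150 mm open, and the board's plain end is about 33 mm past the leaf's front edge, between the rails. The gripper is holding it flat on the pins at about 23 N; the leaf, bottle and cutters looked undisturbed in the last picture, where the arm hid the tape.

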